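# Bring the syringe pump's pusher block up to the plunger and latch it

### The job

Get the syringe pump ready to run: hold the red release bar on the pusher block up, slide the block along its rods until it just touches the syringe's plunger, without pushing the plunger in, then let the bar down and ease the block back gently, without forcing it, until its pawl drops fully into the nearest groove of the drive bar. Leave the block latched there with your hand off it, and everything else as it stands.

Things in the scene. Friction and masses are not known exactly. Their poses are not given: they have to be found in the camera images.
- pump: White bench-top syringe pump, fixed: case 190 (x) by 380 (y) mm, deck 52 mm above the bench. Origin: centre of its underside. y is the slide axis, +y from the parked end (grey block, y = -190 mm) towards the syringe, clamped at y = 50 to 200 mm. Two steel guide rods at x = -38 and 38 mm, 80 mm above the bench. Only the release bar stands higher than 118 mm above the bench.
- channel (a point): A point fixed in the pump, at the middle of its travel channel (y = -62 mm), level with the tooth tops, 68 mm above the bench. Along the channel lies the brass drive bar, upright square teeth facing up: tooth tops 11 mm, grooves 5 mm wide and 7 mm deep, one every 16 mm. The motor stops the drive bar anywhere, so where the grooves lie along y is not known and must be felt.
- pusher: Aluminium pusher block, 104 (x) by 40 (y) by 42 (z) mm, top 112 mm above the bench; slides along the pump's y on the rods with about 1.2 N of drag (about 3 N with its pawl riding on tooth tops). Origin: centre of its pushing face, which looks to the syringe (+y), 90 mm above the bench; the block lies at y = 0 to -40 mm from it. Axes as the pump's. Starts parked well away from the plunger.
- bar_grip (a point): Centre of the grip of the red release bar, a stirrup over the middle of the pusher block, 20 mm behind its pushing face. The grip runs along the pump's x, 46 mm long between two black end pieces, 12 mm thick (y), 14 mm high; 147 mm above the bench when fully down, with 28 mm of free room between the grip and the block's top. Axes as the pump's.
- release_bar (a joint): How far the release bar is up, in m: 0 = fully down, pawl caught in a groove; about 0.006 = pawl on top of a tooth, not caught; 0.002 to 0.0055 = pawl hung on a tooth's edge, not caught (lift the bar and move back a little); above 0.007 = pawl clear, block free; 0.012 = upper stop. A spring and its weight press it down with 6 N (down) to 7 N (up), damped so it drops softly.
- pawl: Steel pawl 3.4 mm thick (along y), fixed to the release bar, 83 mm straight below the centre of the grip, largely hidden by the pusher block. It has 1.6 mm of play in a groove. Once it is caught, the block cannot slide and must not be forced: never press the pawl against the teeth with 12 N or more.
- plunger: White plunger of the 60 mL syringe, on the same axis as the pushing face. Origin: centre of the outer face of its thumb disc (34 mm across, 4 mm thick), which looks to the pump's -y. Same axes as the pump. It stands drawn out by an amount that differs, and starts to slide in, wasting sample, when pushed with about 10 N; it must not go in by more than 3 mm.
- deck_vial: Small amber vial with a blue cap, 23 mm across and 46 mm high, standing on the pump's deck beside the syringe. Origin: centre of its underside. Leave alone.
- deck_nut: Small brass tube nut, 18 mm across and 18 mm high, standing on the pump's deck. Origin: centre of its underside. Leave alone.
- vial_rack: White rack, 100 by 160 by 31 mm, full of small vials. Origin: centre of its underside. Leave alone.
- amber_bottle: Amber reagent bottle, 68 mm across, 150 mm high. Origin: centre of its underside. Leave alone.
- white_bottle: White plastic bottle with a blue cap, 60 mm across, 140 mm high. Origin: centre of its underside. Leave alone.
- beaker: Empty glass beaker, 68 mm across, 75 mm high. Origin: centre of its underside. Leave alone.
- spare_syringe: Small spare syringe lying on the bench, 130 mm long, along its y axis. Origin: under its finger flange. Leave alone.
- spanner: Steel spanner lying on the bench, 150 mm long, along its x axis. Origin: centre of its underside. Leave alone.

How it is judged (in metres and radians):
On the way, in this order (a step that is already met when the one before it is completed fails the run):
1. the release bar is held up, so that the pawl is clear of the teeth (value of joint release_bar above 0.0068 m), for 0.2 s.
2. with the bar still up, the pusher block touches the plunger (value of joint release_bar above 0.0065 m and contact force between pusher and plunger above 0.3 N), for 0.05 s.
3. the bar is down again, the pawl caught in a groove near the plunger (value of joint release_bar below 0.002 m and y of pusher in the frame of plunger above -0.019 m), for 0.2 s.
At the end, for the whole second after the job is handed in: The release bar is fully down (less than 2 mm up), so the pawl is caught in a groove; the pushing face stands no more than 19 mm from the plunger's thumb disc and is at rest; the plunger has gone in by less than 3 mm (all of step 3 and linear speed of pusher below 0.01 m/s and distance of plunger from where it was at the start of the episode below 0.003 m); the robot touches nothing.
It fails at once if the plunger is pushed in by more than 3 mm (distance of plunger from where it was at the start of the episode above 0.003 m).
It fails at once if the caught block is forced: the pawl is pressed against the teeth with 12 N or more (contact force between pawl and anything else above 12 N).
It fails at once if something else on the bench or the pump is moved by more than 15 mm (distance of any of deck_vial, deck_nut, vial_rack, amber_bottle, white_bottle, beaker, spare_syringe, spanner from where it was at the start of the episode above 0.015 m).
It also fails if it takes over 72 s, if anything falls off the work surface, if the arm or the gripper's body presses on something with over 40 N, if the wrist force passes 120 N, or if a joint passes its speed limit or range.

### The arm

A 6-joint arm with a two-finger parallel gripper is mounted at the origin on the work surface. World frame = base frame: x ahead of the robot, y to its left, z up, the work surface at z = 0. Lengths are in m, angles in degrees, forces in N, time in s.
With the tool pointing down it reaches from about 0.2 to 0.875 m from the base axis. Payload 3.4 kg.
Tool frame: the origin (TCP) lies midway between the tips of the shut fingers; the grasp point (between the pads) lies 19 mm behind it; z points along the fingers, y is the direction in which the jaws open and shut (so a half turn about z gives the same grasp; the last joint's range is limited). The gripper opens to 94 mm and grips with 3 to 60 N. Pads are 16 mm wide; open, the fingers measure 119 mm over their backs; the gripper's body (75 mm by 177 mm) begins 78 mm behind the grasp point.
Start: joints at [-70.76, 15.808, 86.224, -0, 77.962, -6.933], TCP at [0.254, -0.516, 0.177] pointing down, gripper open.
Joint ranges: [-165.64, 165.64], [-43.16, 119.46], [12.63, 154.43], [-67.54, 247.53], [6.08, 155.33], [-154.97, 154.97]. Speed limits (degrees/s): [147.25, 147.25, 180, 180, 180, 180].

### API

Orientations are given as a 3x3 rotation matrix whose columns are the frame's x, y, z axes.
In Python, from workcell import get_state, get_image, get_calibration, close_job gives the robot as it stands.
- The arm moves only by the shell command python3 -m handwheel 'ROWS' [FORCE]. ROWS is text: rows parted by semicolons, each of 7 numbers parted by spaces: the shift along the tool's x, y, z scaled (see below), then the turn, a rotation vector about the tool's x, y, z scaled (see below), then the closure, from 0 (fully open) to 1 (shut). In form: dx dy dz ax ay az fingers; .... A call has exactly 5 rows; each row shifts and turns the commanded pose from where the row before left it, along the tool's axes as they then stand; what a row does not reach is not made up. The controller multiplies each number of a shift by 0.02 m and each number of a turn by 0.1 rad. A row lasts 1/10 s, in which the tool goes at most 50 mm and 8.59 degrees, less where a joint would pass 70% of its speed; a pose out of reach is approached as far as the arm can. A call with a number of a shift or a turn outside -1 to 1 is refused whole. A call with a gripper value outside its range is refused whole. The fingers move at their own pace and stop on an object; FORCE is the grip in N (left out, the last holds). Time passes only in rows, so rows that do not move let the fingers close, or fill a call up. It gives the time, the measured TCP pose, the force and the opening at its end, in the units of the state.
- get_state(): the state, without advancing time (a new reading comes with each control period).
- get_image(name): name is "side" or "top"; returns the picture (420x560x3 uint8, red, green, blue); there is no depth.
- get_calibration(name): a dict with "fx", "fy", "cx", "cy" (pixels), "k1" (the pictures are not rectified: a ray, as slopes to the right and down, at radius r is drawn at 1 + k1 r^2 times it, then the intrinsics apply), "R" (3x3) and "t" (3): a world point X has camera coordinates R X + t. Camera axes: x right, y down, z forward; pixel columns grow to the right and rows downward; lengths in m; the calibration is good to about 2 mm. A picture is of the moment at which its call begins. get_calibration takes no time and is no camera call.
- close_job(): hands the job in, once; it reports no verdict.
The state is a dict: "t": time; "joints": joint angles; "joint_velocities": joint speeds; "effort": joint torques, N m; "tool_pos": TCP position; "tool_rot": TCP orientation; "force": force on the tool from outside, world axes, zero at the start; "wrist_torque": the same for the moment, N m; "gripper_width": finger opening in m.
Only numpy, scipy, OpenCV 4.12 (cv2) and the standard library are available. Lean on these libraries where they do the work, as an engineer would, in place of code of your own. Each camera call takes 0.05 s, during which the arm holds its last target.

## Working session

There is one attempt and no reset: what is moved stays moved. The work goes in short steps, Python scripts to look and compute and a shell command to move; the robot and the scene stay as the last step left them, time stands still between calls to the robot, and variables do not carry over. Pictures are saved under pics/ and viewed, and the job is handed in when it is done.

```bash
mkdir -p pics; ls
python3 - <<'E'
from workcell import *
import cv2,json
for n in("side","top"):
    im=get_image(n); cv2.imwrite(f"pics/{n}0.png",im[:,:,::-1]); c=get_calibration(n); print(n,c)
print(get_state())
E
```

```text
pics
side {'fx': 501.4410563245332, 'fy': 501.4410563245332, 'cx': 285.0657700881409, 'cy': 213.74624848176532, 'k1': 0.003661277750667093, 'R': array([[-0.84373027, -0.53668152, -0.00960069],
       [-0.34488623,  0.55573621, -0.75644614],
       [ 0.41130612, -0.63492536, -0.65398552]]), 't': array([0.44294551, 0.26216858, 1.5037698 ])}
top {'fx': 546.781862670282, 'fy': 546.781862670282, 'cx': 275.4657749341963, 'cy': 213.7193148712566, 'k1': -0.1315917278701998, 'R': array([[-0.01523927, -0.999882  ,  0.0019357 ],
       [-0.99662214,  0.01503328, -0.08073606],
       [ 0.08069743, -0.00315952, -0.99673364]]), 't': array([0.04469833, 0.51214423, 1.63033458])}
{'t': 0.1, 'joints': array([-7.07609379e+01,  1.58464052e+01,  8.62855105e+01, -1.67975486e-03,
        7.79617841e+01, -6.93220023e+00]), 'joint_velocities': array([ 0.07574162, -0.07579965, -0.16398213, -0.09544629, -0.01289349,
        0.01663636]), 'effort': array([ 1.47934545e-03, -4.05454481e+01, -2.37779528e+01,  7.03026820e-02,
        2.98932823e-02, -4.60361264e-05]), 'tool_pos': array([ 0.25341986, -0.51554933,  0.1757844 ]), 'tool_rot': array([[ 8.97477042e-01,  4.41060811e-01, -5.65942021e-04],
       [ 4.41061142e-01, -8.97475746e-01,  1.53458802e-03],
       [ 1.68927400e-04, -1.62687255e-03, -9.99998662e-01]]), 'force': array([-0.35914987,  0.08223004,  0.01460082]), 'wrist_torque': array([ 0.03111378,  0.02237572, -0.04689459]), 'gripper_width': 0.09443145188287147}
```

View pics/top0.png

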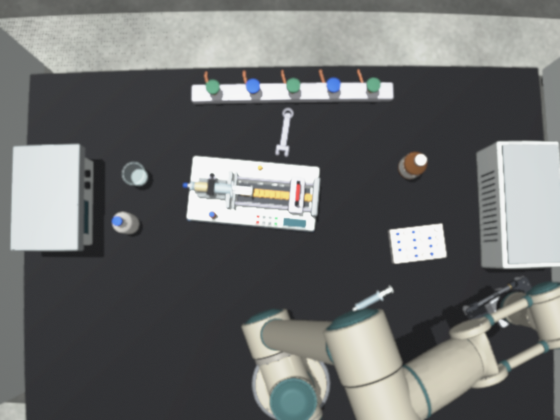

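View pics/side0.png

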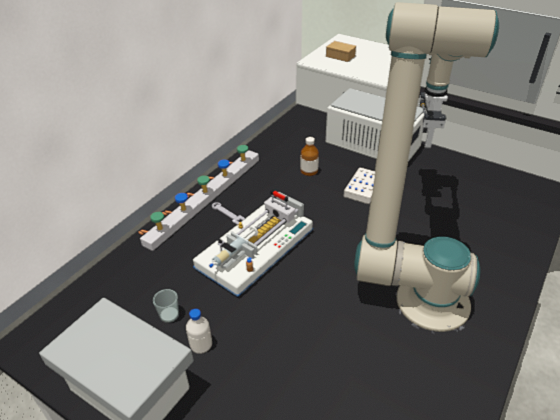

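The top view shows the pump at about (253,193), with the red bar near (297,193) and the syringe to the left. The spare syringe lies at (373,300). I'll zoom in.

```bash
cat > h.py <<'E'
import numpy as np,cv2
from workcell import *
def crop(n,x0,y0,x1,y1,s,out,im=None):
    if im is None: im=get_image(n)
    c=cv2.resize(im[y0:y1,x0:x1],None,fx=s,fy=s,interpolation=cv2.INTER_CUBIC); cv2.imwrite(out,c[:,:,::-1]); return im
def ray(n,u,v):
    c=get_calibration(n); a=np.array([(u-c['cx'])/c['fx'],(v-c['cy'])/c['fy']]); p=a.copy()
    for _ in range(20): p=a/(1+c['k1']*(p@p))
    d=c['R'].T@np.array([p[0],p[1],1]); o=-c['R'].T@c['t']; return o,d/np.linalg.norm(d)
def onz(n,u,v,z):
    o,d=ray(n,u,v); return o+d*(z-o[2])/d[2]
def proj(n,X):
    c=get_calibration(n); p=c['R']@np.asarray(X)+c['t']; s=p[:2]/p[2]; s=s*(1+c['k1']*(s@s)); return c['fx']*s[0]+c['cx'],c['fy']*s[1]+c['cy']
def tri(ua,ub):
    o1,d1=ray('top',*ua);o2,d2=ray('side',*ub)
    A=np.array([d1,-d2]).T; s=np.linalg.lstsq(A,o2-o1,rcond=None)[0]; p,q=o1+s[0]*d1,o2+s[1]*d2
    return (p+q)/2,np.linalg.norm(p-q)
E
python3 - <<'E'
from h import *
a=cv2.imread('pics/top0.png')[:,:,::-1];b=cv2.imread('pics/side0.png')[:,:,::-1]
crop('top',180,145,330,240,5,'pics/t0z.png',a)
crop('side',190,185,320,295,5,'pics/s0z.png',b)
for n,im in(('top',a),('side',b)):
    r=im.astype(int); m=((r[...,0]>110)&(r[...,1]<60)&(r[...,2]<70)).astype(np.uint8)
    k,l,st,ce=cv2.connectedComponentsWithStats(m)
    print(n,[(st[i].tolist(),ce[i].round(1).tolist()) for i in range(1,k) if st[i,4]>3])
E
```

```text
top []
side [([273, 191, 12, 9, 47], [278.0, 195.0])]
```

View pics/t0z.png

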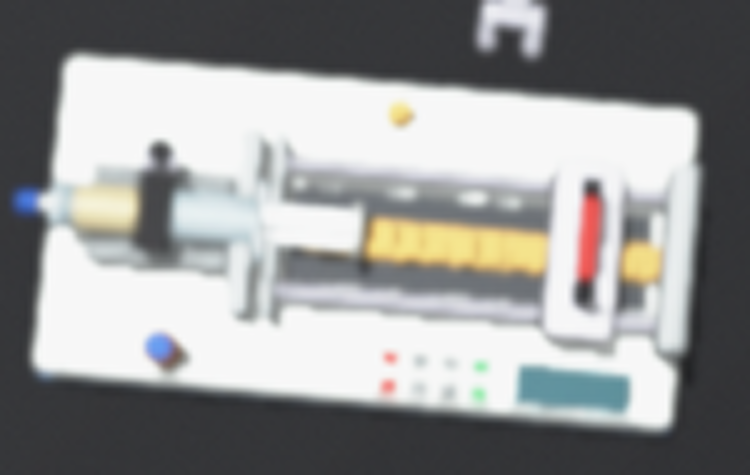

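View pics/s0z.png

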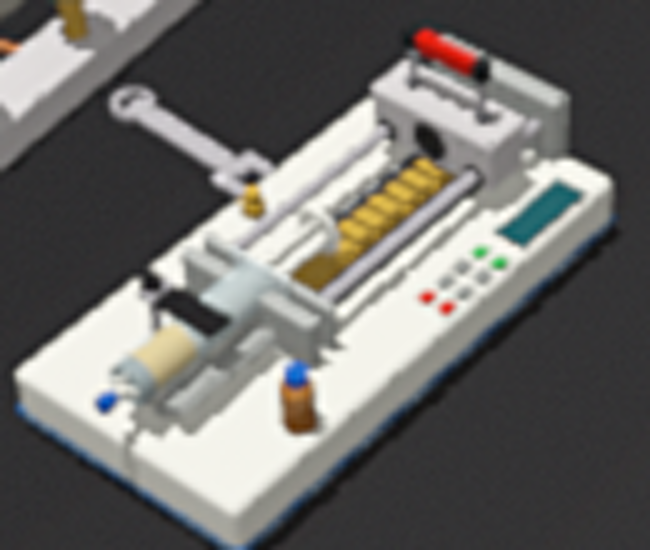

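Run:
```python
from h import *
a=cv2.imread('pics/top0.png')[:,:,::-1];b=cv2.imread('pics/side0.png')[:,:,::-1]
T=lambda x,y:((x+.5)/5-.5+180,(y+.5)/5-.5+145); S=lambda x,y:((x+.5)/5-.5+190,(y+.5)/5-.5+185)
# deck outline by mask: top
r=a.astype(int); m=((r.min(2)>125)&(r.max(2)>0)).astype(np.uint8)
m[:150]=0; m[:, :183]=0; m[:,325:]=0; m[238:]=0
m=cv2.morphologyEx(m,cv2.MORPH_CLOSE,np.ones((9,9)))
c=max(cv2.findContours(m,0,1)[0],key=cv2.contourArea); print(cv2.minAreaRect(c))
P=[onz('top',*T(*q),.052) for q in((64,53),(700,106),(674,432),(33,374))]
P=np.array(P);print(P.round(4)); print('ctr',P.mean(0))
for i,j in((1,0),(2,3),(2,1),(3,0)):
    d=P[j]-P[i]; print(np.linalg.norm(d),np.degrees(np.arctan2(d[1],d[0])))
q=P[0]+P[3]-P[1]-P[2]; ny=q[:2]/np.linalg.norm(q[:2]); yaw=np.degrees(np.arctan2(-ny[0],ny[1])); print('yaw',yaw,ny)
print('bar',tri(T(590,238),S(452,52)))
mr=((r[...,0]>120)&(r[...,1]<110)&(r[...,2]<110)&(r[...,0]-r[...,1]>60)).astype(np.uint8);mr[:,:290]=0;mr[:, 305:]=0
ys,xs=np.nonzero(mr); print('red top',xs.mean(),ys.mean(),len(xs)); uv=(xs.mean(),ys.mean())
print('bar2',tri(uv,S(452,52)),'onz',onz('top',*uv,.152))
r=b.astype(int); mr=((r[...,0]>120)&(r[...,1]<90)&(r[...,2]<90)).astype(np.uint8);mr[210:]=0;mr[:185]=0;mr[:, :260]=0;mr[:,300:]=0
ys,xs=np.nonzero(mr); print('red side',xs.mean(),ys.mean(),len(xs))
print('bar3',tri(uv,(xs.mean(),ys.mean())))
print('disc top edge', onz('top',*T(366,236),.09))
```

```text
((252.90005493164062, 186.12445068359375), (131.65866088867188, 78.18062591552734), 5.079607963562012)
[[ 0.6901  0.2836  0.052 ]
 [ 0.6519 -0.0971  0.052 ]
 [ 0.4572 -0.0773  0.052 ]
 [ 0.4973  0.3023  0.052 ]]
ctr [0.57415314 0.10287193 0.052     ]
0.38257622235516225 84.26697072419913
0.3817169035944178 83.97317251251906
0.19570767797407376 -5.795790207042329
0.1937513119553982 -5.540823370183844
yaw -5.879763218001598 [0.1024412  0.99473906]
bar (array([ 0.56038182, -0.02565728,  0.15387734]), np.float64(0.0018164741779131963))
red top 297.68888888888887 191.48888888888888 45
bar2 (array([ 0.56180261, -0.02637518,  0.15287726]), np.float64(0.003395929675213738)) onz [ 0.5633942 -0.0255791  0.152    ]
red side 278.3703703703704 195.07407407407408 54
bar3 (array([ 0.56422177, -0.02509417,  0.15212755]), np.float64(0.0019328303354024339))
disc top edge [0.57196858 0.10196073 0.09      ]
```

Estimate: pump yaw −5.9°, bar grip at about (0.562, −0.0255, 0.147), plunger face near pump y≈0, so roughly 108 mm of travel. First I'll rotate the tool so the jaws close along pump y, raising it at the same time.

```bash
python3 -m handwheel '0 0 -0.6 0 0 1; 0 0 -0.6 0 0 1; 0 0 -0.6 0 0 1; 0 0 -0.6 0 0 1; 0 0 -0.6 0 0 1'; python3 -m handwheel '0 0 0 0 0 0.6 0; 0 0 0 0 0 0 0; 0 0 0 0 0 0 0; 0 0 0 0 0 0 0; 0 0 0 0 0 0 0'
python3 - <<'E'
from h import *
print(onz('top',413,165,.1),onz('top',417,243,.03))
s=get_state();R=s['tool_rot'];print(s['tool_pos'],R.round(4),s['force'])
E
```

```text
t: 0.6
tool_pos: [0.2536, -0.5161, 0.1765]
tool_rot: [[0.922, 0.387, -0.0], [0.387, -0.922, 0.0], [0.0, -0.0, -1.0]]
force: [-0.4, 0.3, 0.5]
gripper_width: 0.094
[ 0.64319761 -0.36715598  0.1       ] [ 0.41688298 -0.38894329  0.03      ]
[ 0.25359872 -0.51605388  0.17654458] [[ 0.9221  0.3869 -0.    ]
 [ 0.3869 -0.9221  0.    ]
 [ 0.     -0.     -1.    ]] [-0.39834166  0.27964463  0.50189828]invalid input at $[0]: expected 7 numbers
```

Six numbers in the first call, so it was refused whole. I'll redo it with seven, and 0.5 rad still to turn.

```bash
python3 -m handwheel '0 0 -0.6 0 0 1 0; 0 0 -0.6 0 0 1 0; 0 0 -0.6 0 0 1 0; 0 0 -0.6 0 0 1 0; 0 0 -0.6 0 0 1 0';  python3 - <<'E'
from h import *
s=get_state();R=s['tool_rot'];print(s['tool_pos'],R.round(4),s['joints'].round(1))
print(R.T@(np.array([0.5617,-0.0255,.235])-s['tool_pos'])/.02)
E
```

```text
t: 1.1
tool_pos: [0.2536, -0.516, 0.2371]
tool_rot: [[0.994, -0.107, -0.0], [-0.107, -0.994, -0.0], [-0.0, 0.0, -1.0]]
force: [0.0, 0.1, 0.1]
gripper_width: 0.094
[ 0.25359929 -0.51599232  0.23706162] [[ 0.9943 -0.1067 -0.    ]
 [-0.1067 -0.9943 -0.    ]
 [-0.      0.     -1.    ]] [-70.8  14.3  79.9  -0.   85.8  25.4]
[ 12.69952711 -26.02871575   0.10245415]
```

```bash
for i in 1; do :; done
python3 -m handwheel '0.5 -1 0 0 0 0 0; 0.5 -1 0 0 0 0 0; 0.5 -1 0 0 0 0 0; 0.5 -1 0 0 0 0 0; 0.5 -1 0 0 0 0 0'|head -2
python3 -m handwheel '0.5 -1 0 0 0 0 0; 0.5 -1 0 0 0 0 0; 0.5 -1 0 0 0 0 0; 0.5 -1 0 0 0 0 0; 0.5 -1 0 0 0 0 0'|head -2
python3 -m handwheel '0.5 -1 0 0 0 0 0; 0.5 -1 0 0 0 0 0; 0.5 -1 0 0 0 0 0; 0.5 -1 0 0 0 0 0; 0.5 -1 0 0 0 0 0'|head -2
python3 -m handwheel '0.5 -1 0 0 0 0 0; 0.5 -1 0 0 0 0 0; 0.5 -1 0 0 0 0 0; 0.5 -1 0 0 0 0 0; 0.5 -1 0 0 0 0 0'|head -2
python3 -m handwheel '0.5 -1 0 0 0 0 0; 0.5 -1 0 0 0 0 0; 0.5 -1 0 0 0 0 0; 0.5 -1 0 0 0 0 0; 0.5 -1 0 0 0 0 0'|head -2
python3 - <<'E'
from h import *
s=get_state();R=s['tool_rot'];print(s['tool_pos'],R.round(4),s['joints'].round(1))
print(R.T@(np.array([0.5617,-0.0255,.235])-s['tool_pos'])/.02)
crop('side',190,130,350,295,4,'pics/s1z.png');crop('top',180,100,360,260,4,'pics/t1z.png')
E
```

```text
t: 1.6
tool_pos: [0.314, -0.421, 0.2366]
t: 2.1
tool_pos: [0.3741, -0.3266, 0.2367]
t: 2.6
tool_pos: [0.4341, -0.2323, 0.2367]
t: 3.1
tool_pos: [0.4942, -0.138, 0.2367]
t: 3.6
tool_pos: [0.5542, -0.0437, 0.2366]
[ 0.55421597 -0.04365491  0.23661506] [[ 9.947e-01 -1.025e-01  1.000e-04]
 [-1.025e-01 -9.947e-01 -2.000e-04]
 [ 2.000e-04  2.000e-04 -1.000e+00]] [-11.7  12.6  82.3  -0.   85.2  84.2]
[ 0.27914353 -0.94134262  0.08064101]
```

View pics/s1z.png

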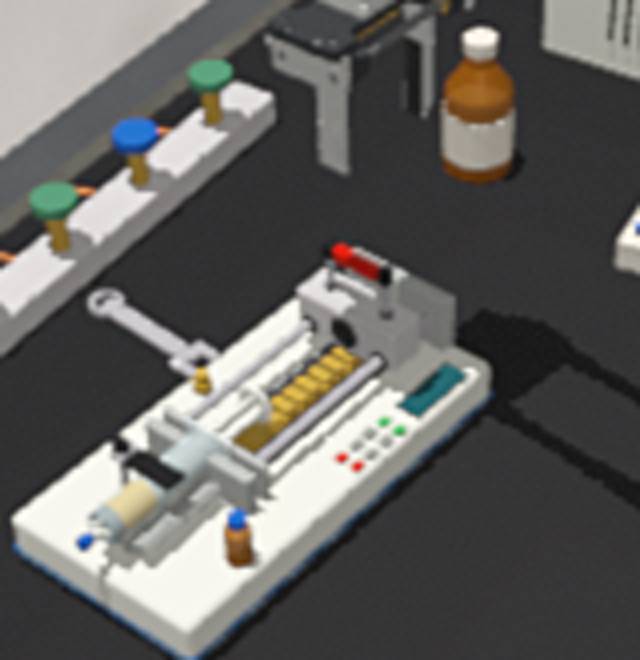

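View pics/t1z.png

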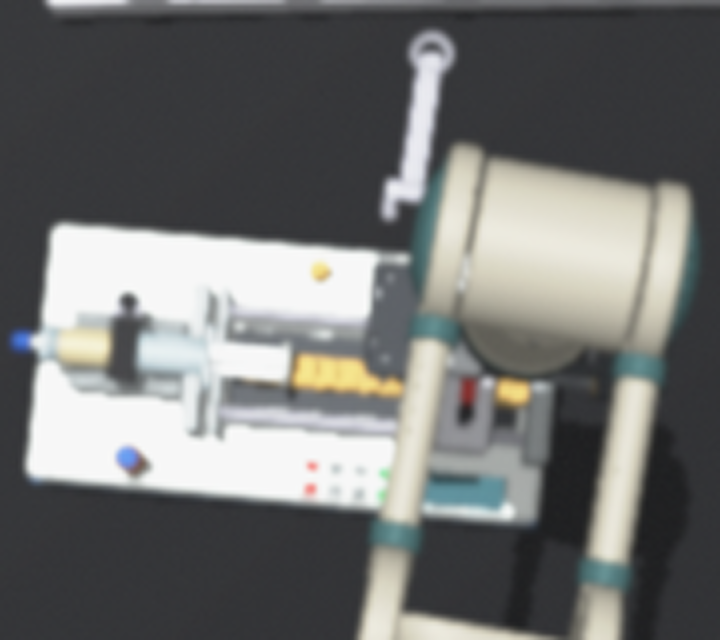

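The gripper is in view behind the pump with its fingers straddling the bar line, and the bar is undisturbed at side zoom (360,262). Next I'll centre on it, part-close and descend.

```bash
python3 -m handwheel '0.14 -0.47 0 0 0 0 0.5; 0.14 -0.47 0 0 0 0 0.5; 0 0 0 0 0 0 0.5; 0 0 0.5 0 0 0 0.5; 0 0 0.5 0 0 0 0.5'
python3 -m handwheel '0 0 0.7 0 0 0 0.5; 0 0 0.5 0 0 0 0.5; 0 0 0 0 0 0 0.5; 0 0 0 0 0 0 0.5; 0 0 0 0 0 0 0.5'
python3 - <<'E'
from h import *
s=get_state();print(s['tool_pos'],s['force'])
crop('side',220,130,350,250,5,'pics/s2z.png')
E
```

```text
t: 4.2
tool_pos: [0.5611, -0.0268, 0.2159]
tool_rot: [[0.995, -0.103, 0.0], [-0.103, -0.995, -0.0], [0.0, 0.0, -1.0]]
force: [0.8, 0.9, 0.0]
gripper_width: 0.0574
t: 4.7
tool_pos: [0.5617, -0.0266, 0.1931]
tool_rot: [[0.995, -0.103, 0.001], [-0.103, -0.995, -0.0], [0.001, 0.0, -1.0]]
force: [-0.1, 0.0, 0.4]
gripper_width: 0.0469
[ 0.56171976 -0.02655149  0.19306958] [-0.06751835  0.04248903  0.40487914]
```

View pics/s2z.png

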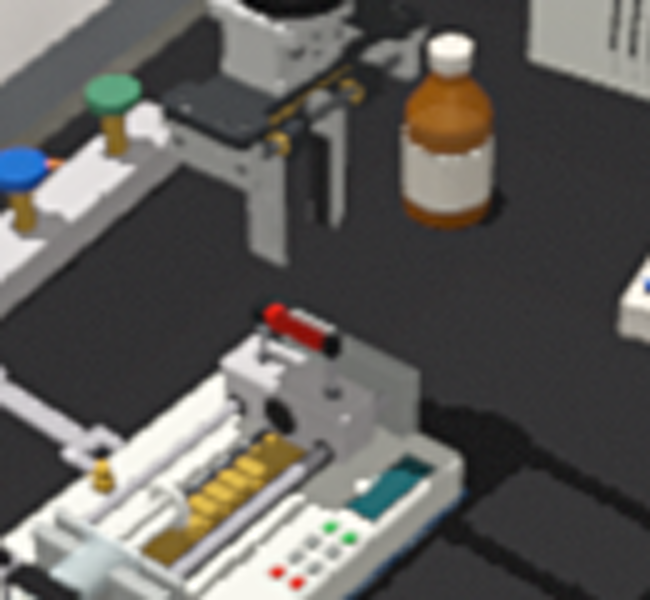

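The fingertips are at zoom (270,262) and (336,225), and their midpoint lies straight above the bar at (302,328). Descending to the grasp height.

```bash
python3 -m handwheel '0 0 0.7 0 0 0 0.5; 0 0 0.7 0 0 0 0.5; 0 0 0.7 0 0 0 0.5; 0 0 0.7 0 0 0 0.5; 0 0 0.4 0 0 0 0.5'
python3 -m handwheel '0 0 0 0 0 0 0.5; 0 0 0 0 0 0 0.5; 0 0 0 0 0 0 0.5; 0 0 0 0 0 0 0.5; 0 0 0 0 0 0 0.5'
python3 - <<'E'
from h import *
s=get_state();print(s['tool_pos'],s['force'])
crop('side',220,130,350,250,5,'pics/s3z.png')
E
```

```text
t: 5.25
tool_pos: [0.5611, -0.0264, 0.128]
tool_rot: [[0.995, -0.103, -0.0], [-0.103, -0.995, -0.0], [-0.0, 0.0, -1.0]]
force: [-1.4, -0.1, 0.5]
gripper_width: 0.0469
t: 5.75
tool_pos: [0.5617, -0.0264, 0.1291]
tool_rot: [[0.995, -0.103, 0.001], [-0.103, -0.995, -0.0], [0.001, 0.0, -1.0]]
force: [-0.3, 0.4, 0.8]
gripper_width: 0.0464
[ 0.5616616  -0.02643634  0.12908763] [-0.28150279  0.36706487  0.79510828]
```

View pics/s3z.png

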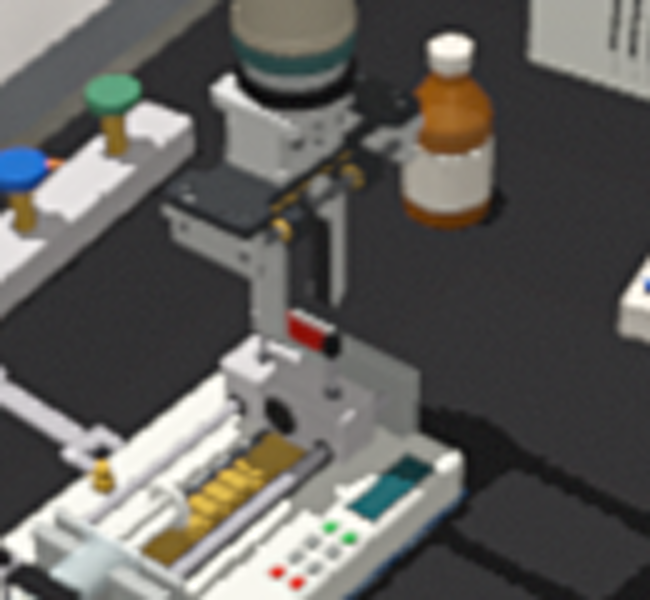

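Run:
```python
from h import *
Z=lambda p:(round((p[0]-220)*5),round((p[1]-130)*5))
c=np.array([.5617,-.0264,.0]); ny=np.array([.1025,.9947,0]);nx=np.array([.9947,-.1025,0])
for n,X in dict(mid=c+[0,0,.147],front=c+ny*.024+[0,0,.147],e1=c+nx*.023+[0,0,.147],e2=c-nx*.023+[0,0,.147],tipf=c+ny*.024+[0,0,.129]).items(): print(n,Z(proj('side',X)))
```

```text
mid (298, 332)
front (275, 350)
e1 (271, 318)
e2 (325, 345)
tipf (275, 371)
```

The bar projects at (298,332) in the zoom, matching what I see. Closing on it.

```bash
python3 -m handwheel '0 0 0 0 0 0 1; 0 0 0 0 0 0 1; 0 0 0 0 0 0 1; 0 0 0 0 0 0 1; 0 0 0 0 0 0 1' 20
python3 -m handwheel '0 0 0 0 0 0 1; 0 0 0 0 0 0 1; 0 0 0 0 0 0 1; 0 0 0 0 0 0 1; 0 0 0 0 0 0 1'
```

```text
t: 6.3
tool_pos: [0.5613, -0.0257, 0.1284]
tool_rot: [[0.995, -0.103, -0.0], [-0.103, -0.995, 0.001], [-0.0, -0.001, -1.0]]
force: [1.0, 0.4, -4.8]
gripper_width: 0.011
t: 6.8
tool_pos: [0.5612, -0.0264, 0.1283]
tool_rot: [[0.995, -0.103, -0.0], [-0.103, -0.995, -0.0], [-0.0, 0.0, -1.0]]
force: [1.5, 1.3, -6.2]
gripper_width: 0.0108
```

```bash
python3 -m handwheel '0 0 -0.1 0 0 0 1; 0 0 -0.1 0 0 0 1; 0 0 -0.1 0 0 0 1; 0 0 -0.1 0 0 0 1; 0 0 -0.1 0 0 0 1'
python3 -m handwheel '0 0 0 0 0 0 1; 0 0 0 0 0 0 1; 0 0 0 0 0 0 1; 0 0 0 0 0 0 1; 0 0 0 0 0 0 1'
python3 - <<'E'
from h import *
crop('side',220,130,350,250,5,'pics/s4z.png')
E
```

```text
t: 7.3
tool_pos: [0.5609, -0.0263, 0.1365]
tool_rot: [[0.995, -0.103, -0.002], [-0.103, -0.995, 0.0], [-0.002, -0.0, -1.0]]
force: [6.0, 0.1, -28.1]
gripper_width: 0.0101
t: 7.8
tool_pos: [0.561, -0.0264, 0.1363]
tool_rot: [[0.995, -0.103, -0.002], [-0.103, -0.995, 0.0], [-0.002, -0.0, -1.0]]
force: [4.0, -0.3, -20.9]
gripper_width: 0.0105
```

View pics/s4z.png

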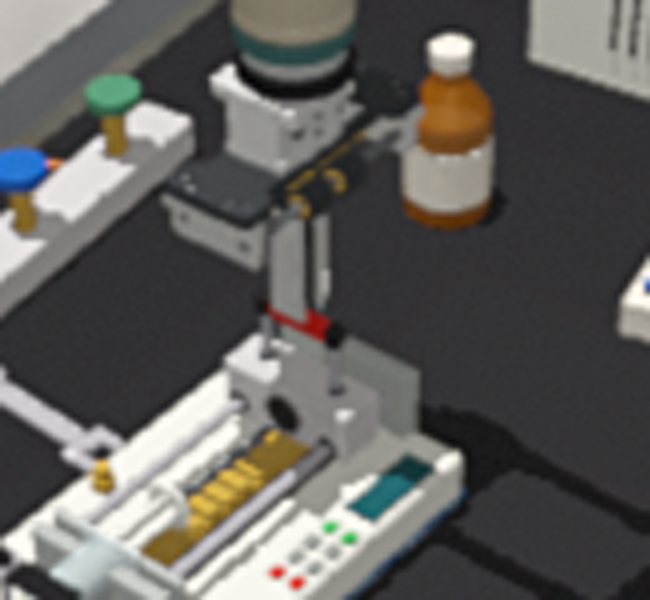

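Run:
```python
from h import *
Z=lambda p:(round((p[0]-220)*5,1),round((p[1]-130)*5,1))
c=np.array([.5617,-.0264,.0]); nx=np.array([.9947,-.1025,0])
for z in(.147,.153,.159): print(z,Z(proj('side',c-nx*.027+[0,0,z])))
a=cv2.imread('pics/s3z.png');b=cv2.imread('pics/s4z.png')
cv2.imwrite('pics/cmp.png',cv2.resize(np.hstack([a[280:420,220:400],b[280:420,220:400]]),None,fx=2.2,fy=2.2,interpolation=cv2.INTER_CUBIC))
```

```text
0.147 (np.float64(329.8), np.float64(347.6))
0.153 (np.float64(329.8), np.float64(340.5))
0.159 (np.float64(329.7), np.float64(333.3))
```

View pics/cmp.png

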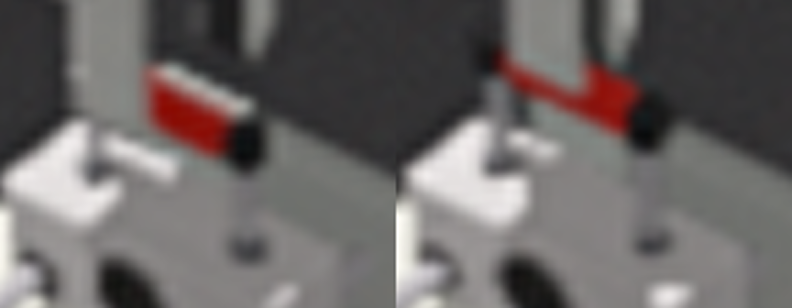

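```bash
python3 -m handwheel '0 0 0.05 0 0 0 1; 0 0 0 0 0 0 1; 0 0 0 0 0 0 1; 0 0 0 0 0 0 1; 0 0 0 0 0 0 1' | sed -n '2p;4,5p'
python3 -m handwheel '0 0 0.05 0 0 0 1; 0 0 0 0 0 0 1; 0 0 0 0 0 0 1; 0 0 0 0 0 0 1; 0 0 0 0 0 0 1'| sed -n '2p;4,5p'
```

```text
tool_pos: [0.561, -0.0264, 0.1364]
force: [5.3, -0.4, -22.9]
gripper_width: 0.0102
tool_pos: [0.5611, -0.0263, 0.1363]
force: [4.3, 0.1, -21.1]
gripper_width: 0.0106
```

```bash
python3 -m handwheel '0 0 0.05 0 0 0 1; 0 0 0.05 0 0 0 1; 0 0 0 0 0 0 1; 0 0 0 0 0 0 1; 0 0 0 0 0 0 1' | sed -n '2p;4,5p'
python3 - <<'E'
from h import *
s=get_state(); print(s['force'],s['wrist_torque'],s['effort'],s['joints'])
E
```

```text
tool_pos: [0.5613, -0.0264, 0.1356]
force: [0.1, -0.4, -7.0]
gripper_width: 0.0107
[ 0.11255442 -0.4175399  -6.99209469] [ 0.1433542   0.04690335 -0.00872347] [-1.25618144e-01 -4.35029340e+01 -2.55322462e+01 -6.76463451e-02
 -1.91918788e-01 -7.21368677e-03] [-9.77947456e+00  1.61398439e+01  9.17479099e+01 -9.49322148e-03
  7.20652870e+01  8.61351885e+01]
```

The force fell to −7 N just below the stop, so the bar is held near the top at about 11 mm. Sliding forward now.

```bash
python3 -m handwheel '0 -0.1 0 0 0 0 1; 0 -0.2 0 0 0 0 1; 0 -0.25 0 0 0 0 1; 0 -0.25 0 0 0 0 1; 0 -0.2 0 0 0 0 1' | sed -n '2p;4,5p'
python3 -m handwheel '0 -0.25 0 0 0 0 1; 0 -0.25 0 0 0 0 1; 0 -0.25 0 0 0 0 1; 0 -0.25 0 0 0 0 1; 0 -0.25 0 0 0 0 1' | sed -n '2p;4,5p'
python3 -m handwheel '0 -0.25 0 0 0 0 1; 0 -0.25 0 0 0 0 1; 0 -0.25 0 0 0 0 1; 0 -0.2 0 0 0 0 1; 0 -0.1 0 0 0 0 1' | sed -n '2p;4,5p'
python3 -m handwheel '0 0 0 0 0 0 1; 0 0 0 0 0 0 1; 0 0 0 0 0 0 1; 0 0 0 0 0 0 1; 0 0 0 0 0 0 1' | sed -n '2p;4,5p'
python3 - <<'E'
from h import *
crop('side',200,150,320,270,5,'pics/s5z.png')
crop('top',180,145,330,240,5,'pics/t5z.png')
E
```

```text
tool_pos: [0.5634, -0.0059, 0.1345]
force: [-0.2, -1.5, -6.5]
gripper_width: 0.011
tool_pos: [0.5661, 0.0188, 0.1346]
force: [0.3, -2.4, -7.4]
gripper_width: 0.011
tool_pos: [0.5684, 0.0398, 0.1346]
force: [1.0, -0.6, -6.2]
gripper_width: 0.0112
tool_pos: [0.5683, 0.0394, 0.1346]
force: [1.6, 1.4, -7.0]
gripper_width: 0.011
```

View pics/s5z.png

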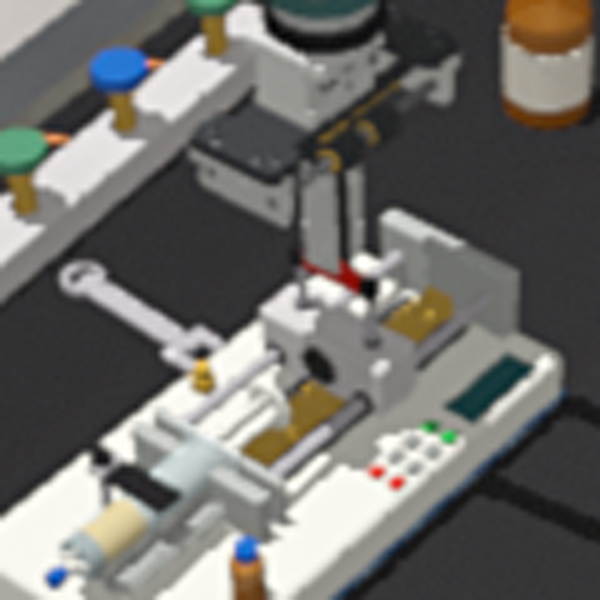

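View pics/t5z.png

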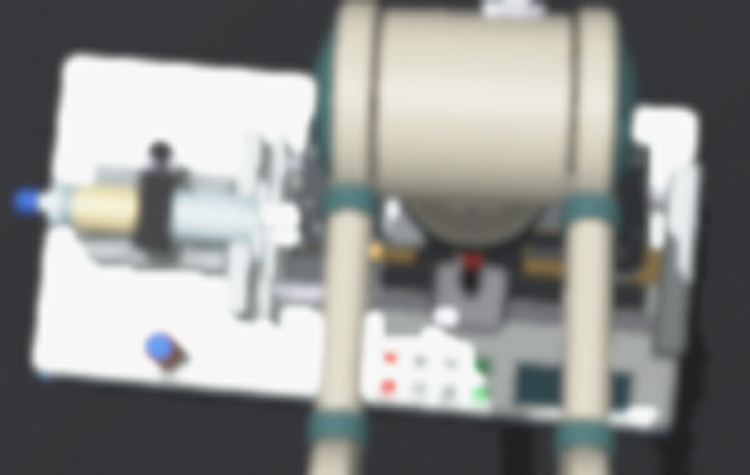

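```bash
python3 -m handwheel '0 -0.15 0 0 0 0 1; 0 -0.25 0 0 0 0 1; 0 -0.25 0 0 0 0 1; 0 -0.25 0 0 0 0 1; 0 -0.2 0 0 0 0 1' | sed -n '2p;4,5p'
python3 -m handwheel '0 -0.2 0 0 0 0 1; 0 -0.1 0 0 0 0 1; 0 -0.1 0 0 0 0 1; 0 0 0 0 0 0 1; 0 0 0 0 0 0 1' | sed -n '2p;4,5p'
python3 - <<'E'
from h import *
im=crop('side',230,180,300,250,8,'pics/s6z.png')
E
```

```text
tool_pos: [0.5707, 0.0616, 0.1346]
force: [1.7, -0.8, -7.4]
gripper_width: 0.0109
tool_pos: [0.5715, 0.0696, 0.1346]
force: [2.9, 0.3, -6.6]
gripper_width: 0.0105
```

View pics/s6z.png

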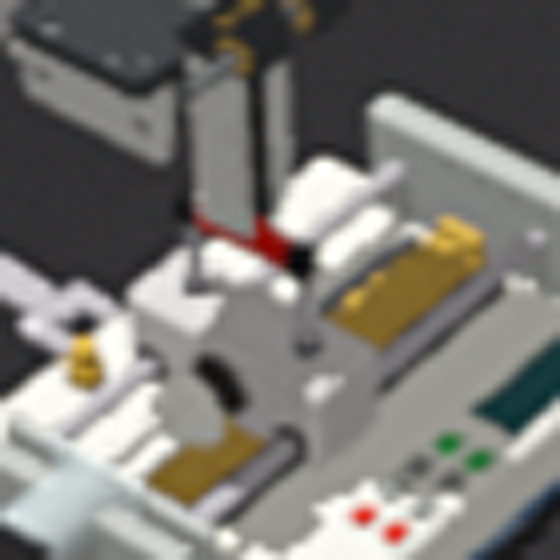

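The plunger disc is at about (195,407) and the block face hole at (220,385), so roughly 14 mm of gap is left. I'll move 8 mm, with a slight +x correction.

```bash
python3 -m handwheel '0.01 -0.1 0 0 0 0 1; 0.01 -0.1 0 0 0 0 1; 0 -0.1 0 0 0 0 1; 0 -0.1 0 0 0 0 1; 0 0 0 0 0 0 1' | sed -n '2p;4,5p'
python3 -m handwheel '0 -0.05 0 0 0 0 1; 0 0 0 0 0 0 1; 0 0 0 0 0 0 1; 0 0 0 0 0 0 1; 0 0 0 0 0 0 1' | sed -n '2p;4,5p'
python3 - <<'E'
from h import *
im=crop('side',230,180,300,250,8,'pics/s7z.png')
E
```

```text
tool_pos: [0.5724, 0.0775, 0.1345]
force: [2.7, -0.1, -7.0]
gripper_width: 0.0109
tool_pos: [0.5725, 0.0782, 0.1345]
force: [1.4, -1.1, -6.6]
gripper_width: 0.0108
```

View pics/s7z.png

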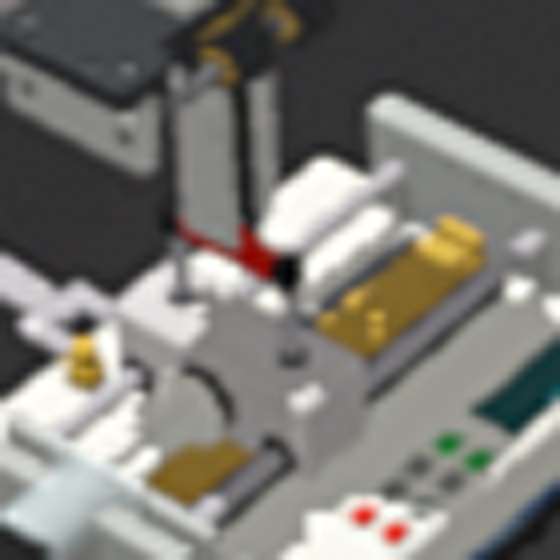

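About 5 mm left. Moving 1 mm per call and watching the y force.

```bash
python3 -m handwheel '0 -0.025 0 0 0 0 1; 0 -0.025 0 0 0 0 1; 0 0 0 0 0 0 1; 0 0 0 0 0 0 1; 0 0 0 0 0 0 1' | sed -n '2p;4p'
python3 -m handwheel '0 -0.025 0 0 0 0 1; 0 -0.025 0 0 0 0 1; 0 0 0 0 0 0 1; 0 0 0 0 0 0 1; 0 0 0 0 0 0 1' | sed -n '2p;4p'
```

```text
tool_pos: [0.5726, 0.079, 0.1345]
force: [1.5, -1.5, -6.4]
tool_pos: [0.5727, 0.0801, 0.1345]
force: [0.9, -1.5, -6.5]
```

```bash
python3 -m handwheel '0 -0.025 0 0 0 0 1; 0 -0.025 0 0 0 0 1; 0 0 0 0 0 0 1; 0 0 0 0 0 0 1; 0 0 0 0 0 0 1' | sed -n '2p;4p'
```

```text
tool_pos: [0.5728, 0.0811, 0.1346]
force: [1.0, -0.8, -6.7]
```

```bash
python3 -m handwheel '0 -0.025 0 0 0 0 1; 0 -0.025 0 0 0 0 1; 0 0 0 0 0 0 1; 0 0 0 0 0 0 1; 0 0 0 0 0 0 1' | sed -n '2p;4p'
```

```text
tool_pos: [0.5729, 0.0821, 0.1345]
force: [1.0, -1.5, -7.0]
```

```bash
python3 -m handwheel '0 -0.025 0 0 0 0 1; 0 -0.02 0 0 0 0 1; 0 0 0 0 0 0 1; 0 0 0 0 0 0 1; 0 0 0 0 0 0 1' | sed -n '2p;4p'
```

```text
tool_pos: [0.573, 0.083, 0.1345]
force: [1.3, -0.5, -7.3]
```

Run:
```python
from h import *
im=crop('side',230,180,300,250,8,'pics/s8z.png')
s=get_state();print(s['force'],s['wrist_torque'])
```

```text
[ 1.13467804 -1.78306808 -6.44616593] [-0.16346261 -0.27543882 -0.03851289]
```

View pics/s8z.png

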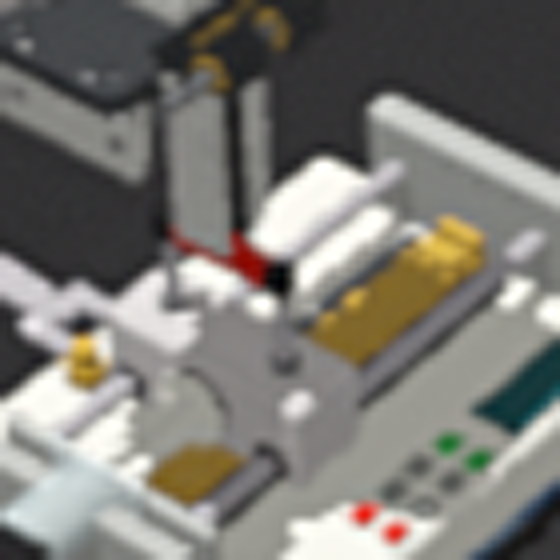

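The hole is now just a thin crescent beside the disc, so a couple of millimetres remain.

```bash
python3 -m handwheel '0 -0.02 0 0 0 0 1; 0 -0.02 0 0 0 0 1; 0 0 0 0 0 0 1; 0 0 0 0 0 0 1; 0 0 0 0 0 0 1' | sed -n '2p;4p'
```

```text
tool_pos: [0.5731, 0.0837, 0.1346]
force: [1.5, -1.5, -7.0]
```

```bash
python3 -m handwheel '0 -0.02 0 0 0 0 1; 0 -0.02 0 0 0 0 1; 0 0 0 0 0 0 1; 0 0 0 0 0 0 1; 0 0 0 0 0 0 1' | sed -n '2p;4p'
```

```text
tool_pos: [0.5732, 0.0845, 0.1346]
force: [-0.1, -0.3, -6.3]
```

```bash
python3 -m handwheel '0 -0.02 0 0 0 0 1; 0 -0.02 0 0 0 0 1; 0 0 0 0 0 0 1; 0 0 0 0 0 0 1; 0 0 0 0 0 0 1' | sed -n '2p;4p'
```

```text
tool_pos: [0.5732, 0.0853, 0.1345]
force: [0.9, -1.1, -6.9]
```

```bash
python3 -m handwheel '0 -0.02 0 0 0 0 1; 0 -0.02 0 0 0 0 1; 0 0 0 0 0 0 1; 0 0 0 0 0 0 1; 0 0 0 0 0 0 1' | sed -n '2p;4p'
```

```text
tool_pos: [0.5734, 0.0861, 0.1346]
force: [0.9, -1.1, -6.9]
```

```bash
python3 -m handwheel '0 -0.02 0 0 0 0 1; 0 -0.02 0 0 0 0 1; 0 0 0 0 0 0 1; 0 0 0 0 0 0 1; 0 0 0 0 0 0 1' | sed -n '2p;4p'
```

```text
tool_pos: [0.5734, 0.0861, 0.1345]
force: [1.1, -4.8, -6.0]
```

Run:
```python
from h import *
im=crop('side',230,180,300,250,8,'pics/s9z.png')
s=get_state();print(s['force'],s['wrist_torque'])
```

```text
[ 0.48824814 -4.3422785  -6.09591809] [-0.9547657  -0.11743014 -0.03224672]
```

View pics/s9z.png

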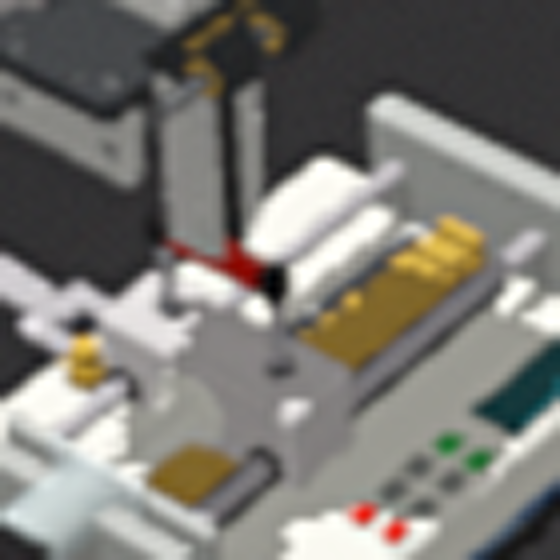

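Contact made: y stopped at 0.0861 and the force stepped from about −1 to −4.8 N, held for half a second with the bar up. Now I'll relax the push by 0.4 mm, lower the bar most of the way and look at the z force.

```bash
python3 -m handwheel '0 0.02 0 0 0 0 1; 0 0 0.05 0 0 0 1; 0 0 0.05 0 0 0 1; 0 0 0.05 0 0 0 1; 0 0 0 0 0 0 1'
python3 -m handwheel '0 0 0 0 0 0 1; 0 0 0 0 0 0 1; 0 0 0 0 0 0 1; 0 0 0 0 0 0 1; 0 0 0 0 0 0 1' | sed -n '2p;4p'
```

```text
t: 19.15
tool_pos: [0.5734, 0.0861, 0.1314]
tool_rot: [[0.995, -0.103, -0.0], [-0.103, -0.995, -0.001], [0.0, 0.001, -1.0]]
force: [0.5, -4.6, -7.0]
gripper_width: 0.0106
tool_pos: [0.5734, 0.0861, 0.1315]
force: [1.5, -5.6, -6.4]
```

```bash
python3 -m handwheel '0 0.02 0 0 0 0 1; 0 0.01 0 0 0 0 1; 0 0 0 0 0 0 1; 0 0 0 0 0 0 1; 0 0 0 0 0 0 1'| sed -n '2p;4p'
```

```text
tool_pos: [0.5733, 0.0861, 0.1316]
force: [1.0, -3.3, -6.2]
```

```bash
python3 -m handwheel '0 0.02 0 0 0 0 1; 0 0.01 0 0 0 0 1; 0 0 0 0 0 0 1; 0 0 0 0 0 0 1; 0 0 0 0 0 0 1'| sed -n '2p;4p'
python3 -m handwheel '0 0 0.025 0 0 0 1; 0 0 0.025 0 0 0 1; 0 0 0 0 0 0 1; 0 0 0 0 0 0 1; 0 0 0 0 0 0 1'| sed -n '2p;4p'
```

```text
tool_pos: [0.5734, 0.086, 0.1316]
force: [1.9, 0.2, -6.5]
tool_pos: [0.5733, 0.0854, 0.1305]
force: [0.9, 0.9, -6.6]
```

The push is relieved and the bar is about 6 mm up. I'll open the jaws slightly (16 mm) so the bar drops freely, with the fingers still straddling it.

```bash
python3 -m handwheel '0 0 0 0 0 0 0.83; 0 0 0 0 0 0 0.83; 0 0 0 0 0 0 0.83; 0 0 0 0 0 0 0.83; 0 0 0 0 0 0 0.83'
python3 -m handwheel '0 0 0 0 0 0 0.83; 0 0 0 0 0 0 0.83; 0 0 0 0 0 0 0.83; 0 0 0 0 0 0 0.83; 0 0 0 0 0 0 0.83'
python3 - <<'E'
from h import *
im=crop('side',230,180,300,250,8,'pics/s10z.png')
E
```

```text
t: 21.65
tool_pos: [0.5734, 0.0852, 0.1309]
tool_rot: [[0.995, -0.103, 0.001], [-0.103, -0.995, -0.0], [0.001, 0.0, -1.0]]
force: [0.1, 0.4, -0.0]
gripper_width: 0.0157
t: 22.15
tool_pos: [0.5733, 0.0853, 0.1305]
tool_rot: [[0.995, -0.103, -0.0], [-0.103, -0.995, -0.0], [-0.0, 0.0, -1.0]]
force: [-0.5, 0.4, 0.7]
gripper_width: 0.0158
```

View pics/s10z.png

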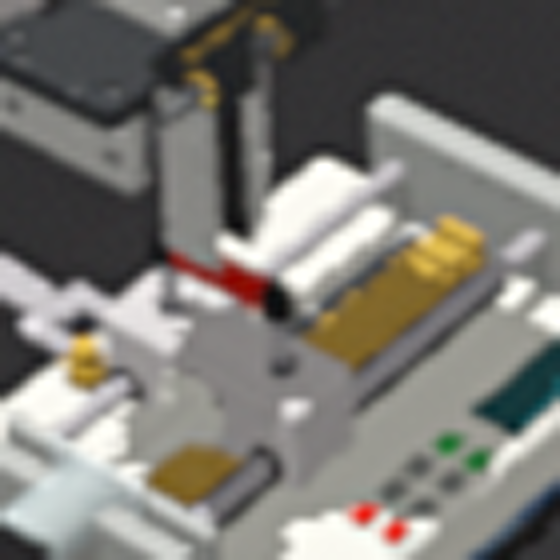

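Run:
```python
from h import *
nx=np.array([.9947,-.1025,0])
c9=np.array([.5734,.0861,0]);c10=np.array([.5733,.0854,0])
def dark(f,s,ox,oy):
    g=cv2.cvtColor(cv2.imread(f),cv2.COLOR_BGR2GRAY)
    w=g[265:325,258:300].astype(float); wt=np.clip(70-w,0,None); yy,xx=np.mgrid[265:325,258:300]
    return (xx*wt).sum()/wt.sum(),(yy*wt).sum()/wt.sum()
Z=lambda p:(round((p[0]-230+.5)*8-.5,1),round((p[1]-180+.5)*8-.5,1))
print('s9',dark('pics/s9z.png',8,0,0),'s10',dark('pics/s10z.png',8,0,0))
print('s9 exp h10.3',Z(proj('side',c9-nx*.027+[0,0,.1573])))
for h in(0,.003,.006): print(h,Z(proj('side',c10-nx*.027+[0,0,.147+h])))
```

```text
s9 (np.float64(271.3909820516562), np.float64(282.23919451335183)) s10 (np.float64(274.1564388840499), np.float64(302.00467178715655))
s9 exp h10.3 (np.float64(271.7), np.float64(283.9))
0 (np.float64(274.0), np.float64(302.8))
0.003 (np.float64(273.7), np.float64(297.0))
0.006 (np.float64(273.4), np.float64(291.2))
```

The bar's black end piece went from (271,282) to (274,302). Projection puts that at a bar height of about 0, so the pawl seems to have dropped straight into a groove. I'll confirm with a gentle nudge back, with the front finger closing the ~2 mm of play.

```bash
python3 -m handwheel '0 0.02 0 0 0 0 0.83; 0 0.02 0 0 0 0 0.83; 0 0.02 0 0 0 0 0.83; 0 0 0 0 0 0 0.83; 0 0 0 0 0 0 0.83'| sed -n '2p;4p'
python3 -m handwheel '0 0.02 0 0 0 0 0.83; 0 0.01 0 0 0 0 0.83; 0 0 0 0 0 0 0.83; 0 0 0 0 0 0 0.83; 0 0 0 0 0 0 0.83'| sed -n '2p;4p'
```

```text
tool_pos: [0.5731, 0.084, 0.1305]
force: [-0.8, -0.7, -0.3]
tool_pos: [0.5731, 0.0835, 0.1305]
force: [0.2, -0.0, 0.4]
```

```bash
python3 -m handwheel '0 0.02 0 0 0 0 0.83; 0 0 0 0 0 0 0.83; 0 0 0 0 0 0 0.83; 0 0 0 0 0 0 0.83; 0 0 0 0 0 0 0.83'| sed -n '2p;4p'
```

```text
tool_pos: [0.5731, 0.0831, 0.1306]
force: [-0.5, 0.1, -0.6]
```

```bash
python3 -m handwheel '0 0.02 0 0 0 0 0.83; 0 0 0 0 0 0 0.83; 0 0 0 0 0 0 0.83; 0 0 0 0 0 0 0.83; 0 0 0 0 0 0 0.83'| sed -n '2p;4p'
```

```text
tool_pos: [0.573, 0.0827, 0.1306]
force: [-0.7, -0.8, -0.2]
```

```bash
python3 -m handwheel '0 0.02 0 0 0 0 0.83; 0 0 0 0 0 0 0.83; 0 0 0 0 0 0 0.83; 0 0 0 0 0 0 0.83; 0 0 0 0 0 0 0.83'| sed -n '2p;4p'
```

```text
tool_pos: [0.573, 0.0823, 0.1305]
force: [0.0, 0.2, 0.1]
```

```bash
python3 -m handwheel '0 0.02 0 0 0 0 0.83; 0 0 0 0 0 0 0.83; 0 0 0 0 0 0 0.83; 0 0 0 0 0 0 0.83; 0 0 0 0 0 0 0.83'| sed -n '2p;4p'
```

```text
tool_pos: [0.5729, 0.0819, 0.1305]
force: [0.0, 0.3, -0.3]
```

```bash
python3 -m handwheel '0 0.02 0 0 0 0 0.83; 0 0 0 0 0 0 0.83; 0 0 0 0 0 0 0.83; 0 0 0 0 0 0 0.83; 0 0 0 0 0 0 0.83'| sed -n '2p;4p'
```

```text
tool_pos: [0.5729, 0.0815, 0.1305]
force: [0.3, 0.2, -1.1]
```

Run:
```python
from h import *
im=crop('side',230,180,300,250,8,'pics/s11z.png')
s=get_state();print(s['t'],s['force'],s['gripper_width'])
def dark(f):
    g=cv2.cvtColor(cv2.imread(f),cv2.COLOR_BGR2GRAY)
    w=g[265:325,258:300].astype(float); wt=np.clip(70-w,0,None); yy,xx=np.mgrid[265:325,258:300]
    return (xx*wt).sum()/wt.sum(),(yy*wt).sum()/wt.sum()
print(dark('pics/s10z.png'),dark('pics/s11z.png'))
```

```text
25.75 [-0.28758368  0.18428146  0.05734661] 0.016549709498444715
(np.float64(274.1564388840499), np.float64(302.00467178715655)) (np.float64(274.19708670643377), np.float64(301.8426981252663))
```

View pics/s11z.png

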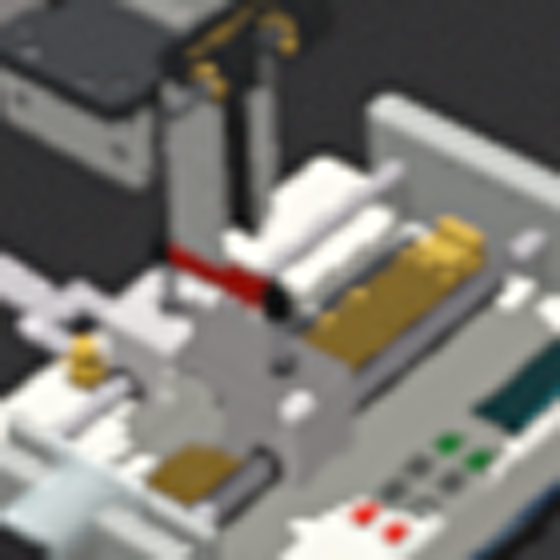

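The bar hasn't moved, so the front finger isn't touching it yet. Continuing in small steps.

```bash
python3 -m handwheel '0 0.02 0 0 0 0 0.83; 0 0 0 0 0 0 0.83; 0 0 0 0 0 0 0.83; 0 0 0 0 0 0 0.83; 0 0 0 0 0 0 0.83'| sed -n '2p;4,5p'
```

```text
tool_pos: [0.5728, 0.0811, 0.1306]
force: [-0.1, -0.5, 0.1]
gripper_width: 0.0162
```

```bash
python3 -m handwheel '0 0.02 0 0 0 0 0.83; 0 0 0 0 0 0 0.83; 0 0 0 0 0 0 0.83; 0 0 0 0 0 0 0.83; 0 0 0 0 0 0 0.83'| sed -n '2p;4,5p'
```

```text
tool_pos: [0.5728, 0.0807, 0.1306]
force: [-0.3, -0.6, -0.4]
gripper_width: 0.0158
```

```bash
python3 -m handwheel '0 0.02 0 0 0 0 0.83; 0 0 0 0 0 0 0.83; 0 0 0 0 0 0 0.83; 0 0 0 0 0 0 0.83; 0 0 0 0 0 0 0.83'| sed -n '2p;4,5p'
```

```text
tool_pos: [0.5728, 0.0803, 0.1306]
force: [-0.4, -1.0, 0.1]
gripper_width: 0.016
```

Run:
```python
from h import *
im=crop('side',230,180,300,250,8,'pics/s12z.png')
s=get_state();print(s['t'],s['force'],s['gripper_width'])
def dark(f):
    g=cv2.cvtColor(cv2.imread(f),cv2.COLOR_BGR2GRAY)
    w=g[265:325,258:300].astype(float); wt=np.clip(70-w,0,None); yy,xx=np.mgrid[265:325,258:300]
    return (xx*wt).sum()/wt.sum(),(yy*wt).sum()/wt.sum()
print(dark('pics/s12z.png'))
a,b=cv2.imread('pics/s10z.png'),cv2.imread('pics/s12z.png')
cv2.imwrite('pics/c12.png',cv2.resize(np.hstack([a[60:340,140:320],b[60:340,140:320]]),None,fx=2,fy=2,interpolation=cv2.INTER_CUBIC))
```

```text
27.3 [ 0.16831268 -0.52989023  0.67051807] 0.0157520079797856
(np.float64(274.23293593606707), np.float64(302.00206995938686))
```

View pics/c12.png

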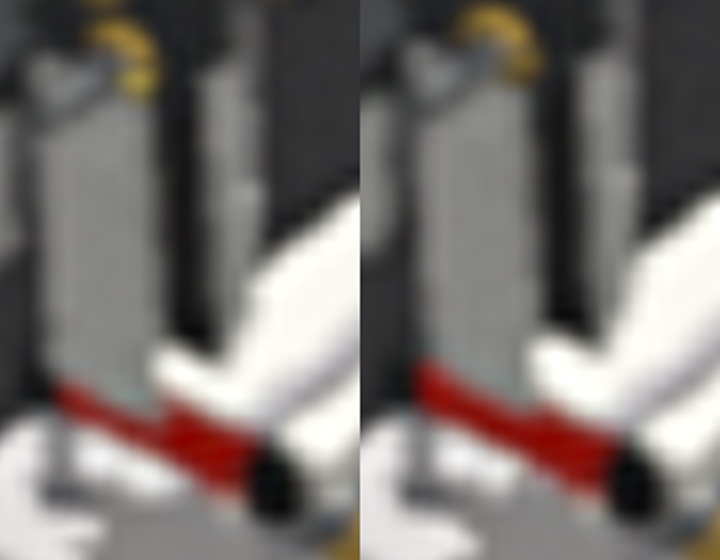

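Run:
```python
from h import *
ny=np.array([.1025,.9947,0]);nx=np.array([.9947,-.1025,0])
c=np.array([.5617,-.0266,0])
for w in(.024,.030):
  for z in(.193,.205,.215): print(w,z,[tuple(np.round((np.array(proj('side',c+s*ny*w+[0,0,z]))-[220,130])*5)) for s in(1,-1)])
```

```text
0.024 0.193 [(np.float64(273.0), np.float64(294.0)), (np.float64(320.0), np.float64(259.0))]
0.024 0.205 [(np.float64(273.0), np.float64(280.0)), (np.float64(320.0), np.float64(244.0))]
0.024 0.215 [(np.float64(272.0), np.float64(267.0)), (np.float64(319.0), np.float64(231.0))]
0.03 0.193 [(np.float64(267.0), np.float64(299.0)), (np.float64(325.0), np.float64(254.0))]
0.03 0.205 [(np.float64(267.0), np.float64(284.0)), (np.float64(325.0), np.float64(239.0))]
0.03 0.215 [(np.float64(267.0), np.float64(272.0)), (np.float64(325.0), np.float64(227.0))]
```

Run:
```python
import cv2
a=cv2.imread('pics/s2z.png')[60:360,140:420]; cv2.imwrite('pics/c2.png',cv2.resize(a,None,fx=2,fy=2))
```

```text
(no output)
```

View pics/c2.png

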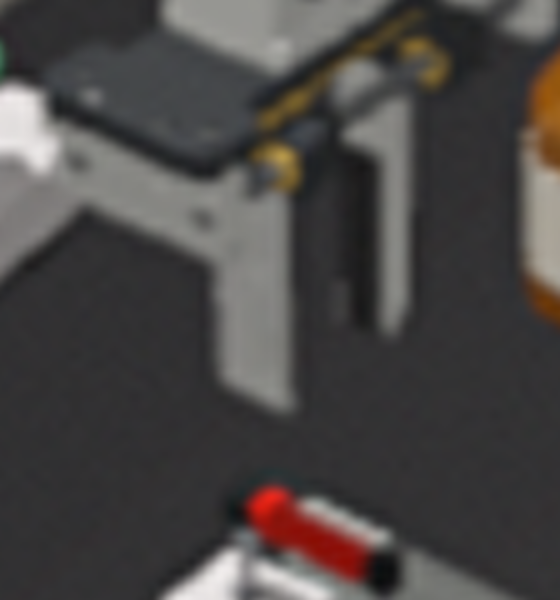

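Run:
```python
from h import *
ny=np.array([.1025,.9947,0]);nx=np.array([.9947,-.1025,0])
Z=lambda X:tuple(np.round((np.array(proj('side',X))-[230,180]+.5)*8-.5))
for nm,c,bz in(('s9',np.array([.5734,.0861,0]),0),('s12',np.array([.5728,.0803,0]),0)):
  for z in(.131,.140,.146,.152,.158): print(nm,z,[Z(c+ny*.016+s*nx*.008+[0,0,z]) for s in(1,-1)])
```

```text
s9 0.131 [(np.float64(181.0), np.float64(319.0)), (np.float64(211.0), np.float64(336.0))]
s9 0.14 [(np.float64(180.0), np.float64(302.0)), (np.float64(210.0), np.float64(319.0))]
s9 0.146 [(np.float64(179.0), np.float64(291.0)), (np.float64(210.0), np.float64(307.0))]
s9 0.152 [(np.float64(178.0), np.float64(279.0)), (np.float64(209.0), np.float64(296.0))]
s9 0.158 [(np.float64(177.0), np.float64(268.0)), (np.float64(208.0), np.float64(284.0))]
s12 0.131 [(np.float64(191.0), np.float64(312.0)), (np.float64(221.0), np.float64(328.0))]
s12 0.14 [(np.float64(189.0), np.float64(295.0)), (np.float64(220.0), np.float64(311.0))]
s12 0.146 [(np.float64(189.0), np.float64(283.0)), (np.float64(219.0), np.float64(300.0))]
s12 0.152 [(np.float64(188.0), np.float64(272.0)), (np.float64(219.0), np.float64(288.0))]
s12 0.158 [(np.float64(187.0), np.float64(260.0)), (np.float64(218.0), np.float64(277.0))]
```

Run:
```python
import cv2,numpy as np
a,b=cv2.imread('pics/s9z.png'),cv2.imread('pics/s12z.png')
cv2.imwrite('pics/c9.png',cv2.resize(np.hstack([a[160:320,140:300],b[160:320,140:300]]),None,fx=2.5,fy=2.5,interpolation=cv2.INTER_CUBIC))
```

```text
(no output)
```

View pics/c9.png

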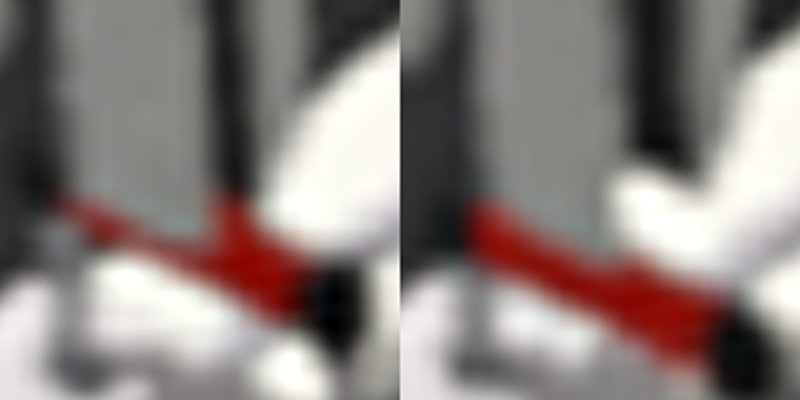

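The picture explains the zero force. At this opening the fingertips (about z 0.16) are level with or above the dropped bar's top (0.154), so they passed over it. I'll go forward again, open a bit, lower 11 mm, and then do the gentle back-nudge against the bar.

```bash
python3 -m handwheel '0 -0.05 0 0 0 0 0.7; 0 -0.1 0 0 0 0 0.7; 0 -0.1 0 0 0 0 0.7; 0 0 0 0 0 0 0.7; 0 0 0 0 0 0 0.7'| sed -n '2p;4,5p'
python3 -m handwheel '0 0 0.1 0 0 0 0.7; 0 0 0.15 0 0 0 0.7; 0 0 0.15 0 0 0 0.7; 0 0 0.15 0 0 0 0.7; 0 0 0 0 0 0 0.7'| sed -n '2p;4,5p'
python3 - <<'E'
from h import *
im=crop('side',230,180,300,250,8,'pics/s13z.png')
s=get_state();print(s['t'],s['force'],s['gripper_width'])
E
```

```text
tool_pos: [0.5733, 0.0854, 0.1305]
force: [0.0, 0.3, -0.1]
gripper_width: 0.0287
tool_pos: [0.5728, 0.0852, 0.1189]
force: [-0.1, -0.1, -0.6]
gripper_width: 0.0285
28.35 [-0.16695191  0.45878415  0.16693698] 0.027884005828429176
```

View pics/s13z.png

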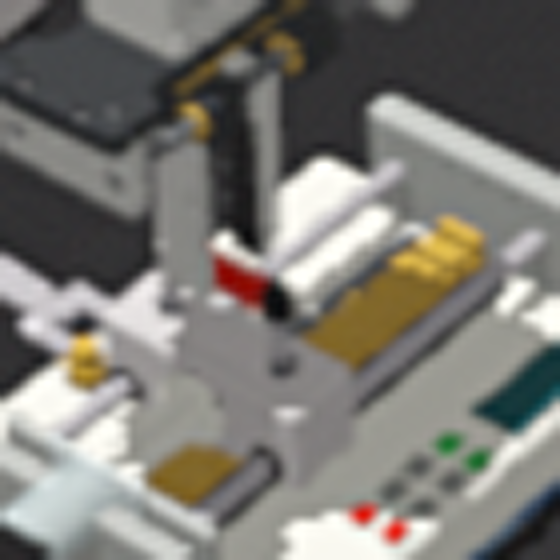

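The front finger now overlaps the bar, with its tip at about (195,305). Easing back: 6 mm free, then 0.4 mm steps.

```bash
python3 -m handwheel '0 0.1 0 0 0 0 0.7; 0 0.1 0 0 0 0 0.7; 0 0.1 0 0 0 0 0.7; 0 0 0 0 0 0 0.7; 0 0 0 0 0 0 0.7'| sed -n '2p;4,5p'
python3 -m handwheel '0 0.02 0 0 0 0 0.7; 0 0.02 0 0 0 0 0.7; 0 0 0 0 0 0 0.7; 0 0 0 0 0 0 0.7; 0 0 0 0 0 0 0.7'| sed -n '2p;4,5p'
```

```text
tool_pos: [0.5727, 0.0792, 0.1197]
force: [-0.3, -0.4, 0.2]
gripper_width: 0.0281
tool_pos: [0.5726, 0.0785, 0.1195]
force: [-0.6, 0.1, 0.0]
gripper_width: 0.0287
```

```bash
python3 -m handwheel '0 0.02 0 0 0 0 0.7; 0 0 0 0 0 0 0.7; 0 0 0 0 0 0 0.7; 0 0 0 0 0 0 0.7; 0 0 0 0 0 0 0.7'| sed -n '2p;4,5p'
```

```text
tool_pos: [0.5725, 0.0781, 0.1195]
force: [-0.4, 0.3, -0.3]
gripper_width: 0.0281
```

```bash
python3 -m handwheel '0 0.02 0 0 0 0 0.7; 0 0 0 0 0 0 0.7; 0 0 0 0 0 0 0.7; 0 0 0 0 0 0 0.7; 0 0 0 0 0 0 0.7'| sed -n '2p;4,5p'
```

```text
tool_pos: [0.5725, 0.0777, 0.1196]
force: [0.3, -0.9, -0.8]
gripper_width: 0.0283
```

```bash
python3 -m handwheel '0 0.02 0 0 0 0 0.7; 0 0 0 0 0 0 0.7; 0 0 0 0 0 0 0.7; 0 0 0 0 0 0 0.7; 0 0 0 0 0 0 0.7'| sed -n '2p;4,5p'
```

```text
tool_pos: [0.5725, 0.0773, 0.1195]
force: [0.7, 0.1, 0.2]
gripper_width: 0.028
```

```bash
python3 -m handwheel '0 0.02 0 0 0 0 0.7; 0 0 0 0 0 0 0.7; 0 0 0 0 0 0 0.7; 0 0 0 0 0 0 0.7; 0 0 0 0 0 0 0.7'| sed -n '2p;4,5p'
```

```text
tool_pos: [0.5724, 0.0769, 0.1196]
force: [-0.1, 0.7, -0.5]
gripper_width: 0.0284
```

```bash
python3 -m handwheel '0 0.02 0 0 0 0 0.7; 0 0 0 0 0 0 0.7; 0 0 0 0 0 0 0.7; 0 0 0 0 0 0 0.7; 0 0 0 0 0 0 0.7'| sed -n '2p;4,5p'
```

```text
tool_pos: [0.5724, 0.0767, 0.1195]
force: [-0.1, 0.5, 0.0]
gripper_width: 0.0277
```

```bash
python3 -m handwheel '0 0.02 0 0 0 0 0.7; 0 0 0 0 0 0 0.7; 0 0 0 0 0 0 0.7; 0 0 0 0 0 0 0.7; 0 0 0 0 0 0 0.7'| sed -n '2p;4,5p'
```

```text
tool_pos: [0.5723, 0.0761, 0.1195]
force: [0.2, 1.8, 0.1]
gripper_width: 0.0279
```

The force is rising, so the finger is touching. Continuing gently.

```bash
python3 -m handwheel '0 0.015 0 0 0 0 0.7; 0 0 0 0 0 0 0.7; 0 0 0 0 0 0 0.7; 0 0 0 0 0 0 0.7; 0 0 0 0 0 0 0.7'| sed -n '2p;4,5p'
```

```text
tool_pos: [0.5723, 0.0758, 0.1195]
force: [0.5, 1.2, -0.5]
gripper_width: 0.0282
```

```bash
python3 -m handwheel '0 0.015 0 0 0 0 0.7; 0 0 0 0 0 0 0.7; 0 0 0 0 0 0 0.7; 0 0 0 0 0 0 0.7; 0 0 0 0 0 0 0.7'| sed -n '2p;4,5p'
```

```text
tool_pos: [0.5723, 0.0755, 0.1195]
force: [0.8, 0.7, 0.2]
gripper_width: 0.0286
```

Run:
```python
from h import *
im=crop('side',230,180,300,250,8,'pics/s14z.png')
s=get_state();print(s['t'],s['force'],s['wrist_torque'])
def dark(f):
    g=cv2.cvtColor(cv2.imread(f),cv2.COLOR_BGR2GRAY)
    w=g[265:325,258:300].astype(float); wt=np.clip(70-w,0,None); yy,xx=np.mgrid[265:325,258:300]
    return (xx*wt).sum()/wt.sum(),(yy*wt).sum()/wt.sum()
print(dark('pics/s13z.png'),dark('pics/s14z.png'))
```

```text
33.4 [ 0.00794851  1.59494048 -0.43924319] [ 0.2522679   0.0190879  -0.00369248]
(np.float64(274.3327767618139), np.float64(302.0499059129098)) (np.float64(276.1867975808624), np.float64(300.812443377978))
```

The bar moved 1.2 mm back at about 1.2 N. That is plain drag rather than the 3 N of riding on tooth tops, which fits a pawl inside a groove. A little further to feel the stop.

```bash
python3 -m handwheel '0 0.015 0 0 0 0 0.7; 0 0 0 0 0 0 0.7; 0 0 0 0 0 0 0.7; 0 0 0 0 0 0 0.7; 0 0 0 0 0 0 0.7'| sed -n '2p;4,5p'
```

```text
tool_pos: [0.5722, 0.0752, 0.1195]
force: [0.2, 1.4, -0.0]
gripper_width: 0.0282
```

```bash
python3 -m handwheel '0 0.015 0 0 0 0 0.7; 0 0 0 0 0 0 0.7; 0 0 0 0 0 0 0.7; 0 0 0 0 0 0 0.7; 0 0 0 0 0 0 0.7'| sed -n '2p;4,5p'
```

```text
tool_pos: [0.5722, 0.0751, 0.1195]
force: [0.2, 2.1, 0.1]
gripper_width: 0.0282
```

```bash
python3 -m handwheel '0 0.015 0 0 0 0 0.7; 0 0 0 0 0 0 0.7; 0 0 0 0 0 0 0.7; 0 0 0 0 0 0 0.7; 0 0 0 0 0 0 0.7'| sed -n '2p;4,5p'
```

```text
tool_pos: [0.5722, 0.0749, 0.1196]
force: [1.0, 3.3, -1.3]
gripper_width: 0.0284
```

```bash
python3 -m handwheel '0 0.015 0 0 0 0 0.7; 0 0 0 0 0 0 0.7; 0 0 0 0 0 0 0.7; 0 0 0 0 0 0 0.7; 0 0 0 0 0 0 0.7'| sed -n '2p;4,5p'
```

```text
tool_pos: [0.5722, 0.0748, 0.1196]
force: [-0.1, 5.6, 0.1]
gripper_width: 0.028
```

That is a firm stop: 5.6 N with no more travel, after about 1.7 mm of play, so the pawl is caught. I'll ease off, centre the fingers around the bar, and lift straight off.

```bash
python3 -m handwheel '0 -0.1 0 0 0 0 0.7; 0 -0.15 0 0 0 0 0.7; 0 -0.15 0 0 0 0 0.7; 0 -0.05 0 0 0 0 0.6; 0 0 0 0 0 0 0.6'| sed -n '2p;4,5p'
python3 -m handwheel '0 0 -0.2 0 0 0 0.6; 0 0 -0.4 0 0 0 0.6; 0 0 -0.8 0 0 0 0.6; 0 0 -1 0 0 0 0.6; 0 0 -1 0 0 0 0.6'| sed -n '2p;4,5p'
python3 -m handwheel '0 0 -1 0 0 0 0.6; 0 0 -0.5 0 0 0 0.6; 0 0 0 0 0 0 0.6; 0 0 0 0 0 0 0.6; 0 0 0 0 0 0 0.6'| sed -n '2p;4,5p'
python3 - <<'E'
from h import *
im=crop('side',200,150,320,270,5,'pics/s15z.png')
crop('side',230,180,300,250,8,'pics/s15y.png',im)
print(get_state()['t'])
def dark(f):
    g=cv2.cvtColor(cv2.imread(f),cv2.COLOR_BGR2GRAY)
    w=g[265:325,258:300].astype(float); wt=np.clip(70-w,0,None); yy,xx=np.mgrid[265:325,258:300]
    return (xx*wt).sum()/wt.sum(),(yy*wt).sum()/wt.sum()
print(dark('pics/s15y.png'))
E
```

```text
tool_pos: [0.5731, 0.0831, 0.1195]
force: [-0.1, 0.5, 0.1]
gripper_width: 0.0368
tool_pos: [0.5731, 0.0831, 0.1889]
force: [0.2, -1.1, 0.1]
gripper_width: 0.0376
tool_pos: [0.5723, 0.0833, 0.2164]
force: [-0.2, 0.9, 0.4]
gripper_width: 0.0376
36.95
(np.float64(276.589774831855), np.float64(300.2386197485135))
```

View pics/s15z.png

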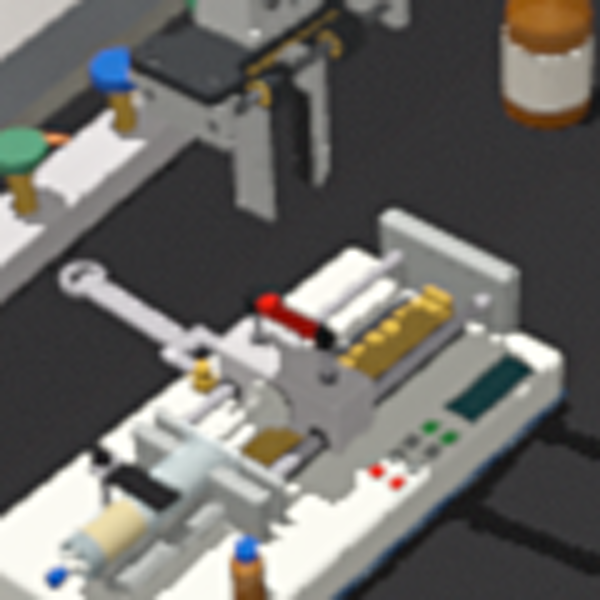

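The gripper is clear with the bar down, its end piece at (276.6,300.2), unchanged since the nudge. The block stands just off the plunger, and the nut and vial have not moved. Handing in.

Run:
```python
from workcell import *
close_job()
```

```text
the job is handed in; nothing more can be done
```

The pump is ready to run. The pusher block is latched in a groove about 2 to 3 mm from the plunger, and the gripper is clear of it. I handed the job in at about 37 s of the 72 s allowed. No verdict came back.

- **Approach:** I held the release bar up at roughly 10–11 mm and slid the block about 113 mm to the plunger. At contact the y force stepped from about −1 to −5 N and travel stopped. The highest reading while touching was 5.6 N, below the roughly 10 N at which the plunger starts to slide in.
- **Latching:** After easing off the push I lowered the bar and let go, and it dropped fully right there. In the side view the bar fell about 10 mm, to about 0 mm up.
- **Latch check:** I nudged the block back gently. It moved about 1.7 mm at 1–2 N, then stopped firmly, with 5.6 N applied at most. That matches a pawl with 1.6 mm of play in a groove.
- **Last picture:** The bar is down, and the vial and nut are where they were.

Some things disagreed along the way:
- **Refused call:** My first move call had six numbers per row instead of seven and was refused.
- **Fingertip height:** With the jaws part open the fingertips sit about 20 mm or more higher than the reported tool point. My first nudge therefore passed over the bar without touching it, and I repeated it lower.
- **Start position:** The bar seems to have started a few mm up, or slipped in the grip. When I lifted it, it pressed on its upper stop and the wrist force reached about 28 N before I eased off.

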